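Lever a scanned rock sample out of the turntable chuck

ROBOT

A 7-joint arm with a two-finger parallel gripper is mounted at the origin on the work surface. World frame = base frame: x ahead of the robot, y to its left, z up, the work surface at z = 0. Lengths are in m, angles in rad, forces in N, time in s.
With the tool pointing down it reaches from about 0.425 to 0.95 m from the base axis. Payload 4.7 kg.
Tool frame: the origin (TCP) lies between the finger pads; the fingertips stand 25 mm ahead of it and the grasp point (between the pads) lies 6 mm ahead of it; z points along the fingers, y is the line along which they close (so a half turn about z gives the same grasp; the last joint's range is limited). The gripper opens to 85 mm and grips with 20 to 120 N. Pads are 22 mm wide; open, the fingers measure 114 mm over their backs; the gripper's body (76 mm by 85 mm) begins 54 mm behind the grasp point. The pads swing forward as they close: fully open they stand 13 mm farther back than shut.
Start: joints at [-1.309, 0.469, -0.049, 1.532, 0.024, 1.141, -0.082], TCP at [0.193, 0.647, 0.256] pointing down, gripper open.
Joint ranges: [-2.59, 2.59], [-0.33, 1.99], [-1.39, 1.29], [0.1, 2.45], [-1.04, 4.18], [0.21, 1.99], [-2.66, 2.66]. Speed limits (rad/s): [2.57, 2.57, 3.14, 3.14, 3.14, 3.14, 3.14].

INTERFACE

Orientations are given as a 3x3 rotation matrix whose columns are the frame's x, y, z axes.
In Python, from rig import * gives the robot as it stands. Calls block until the motion is done:
- movep(position, orientation): joint-space move of the TCP to a pose.
- move_l(position, attitude=None, feed=0.15, until_force=None): straight line of the TCP; attitude=None keeps the orientation; feed is the mean speed in m/s. With until_force (N) it stops when the force on the tool has changed by that much, and returns True; else False.
- move_joints(angles): joint-space move.
- command_gripper(opening, newtons=None): finger opening in m; newtons is the grip in N (None keeps the last); returns when the fingers have stopped.
- sleep(seconds).
- inverse_kinematics(position, orientation): joint angles nearest the present ones, or None.
- sense(): the state.
- camera(name): name is "scene" or "top"; returns (picture, depth): 384x512x3 uint8, red, green, blue; 384x512 float32, m along the optical axis (not along the pixel's ray), 0 where there is no reading.
- camera_params(name): a dict with "K" (3x3 intrinsics, pixels), "position" and "rotation" of the camera in the world. Camera axes: x right, y down, z forward; pixel columns grow to the right and rows downward; lengths in m; the calibration is good to about 2 mm. A picture is of the moment at which its call begins. camera_params takes no time and is no camera call.
A pose or a line that the arm cannot do raises Unreachable and nothing moves.
- finish_job(): hands the job in; it is judged then, once.
The state is a dict: "time_s": time; "joint_pos": joint angles; "qd": joint speeds; "joint_efforts": joint torques, N m; "position": TCP position; "tcp_rot": TCP orientation; "wrist_force": force on the tool from outside, world axes, zero at the start; "ft_torque": the same for the moment, N m; "finger_gap": finger opening in m; "gripper_force": force on a finger pad.
Only numpy, scipy, OpenCV 4.12 (cv2) and the standard library are available. Lean on these libraries where they do the work, as an engineer would, in place of code of your own. Each camera call takes 0.05 s, during which the arm holds its last target. There are 200 camera calls.

TASK

The rock sample's mount is stuck tight in the scanner turntable's chuck. Slide the forked pry bar under the mount's dark round flange, with the bar over the yellow fulcrum, and lever the mount up until it has clearly come loose; do not touch the sample or its mount with the fingers while it is still stuck, because pulling would break the stone. Then lay the bar back flat on the blue mat and set the sample upright in the slot of the wooden rack, flange resting on both rails, leaving the mouse, the white ball and the jar where they are.

Things in the scene. Friction and masses are not known exactly. Their poses are not given: they have to be found in the camera images.
- turntable: Fixed black turntable, 240 mm disc, deck 50 mm above the table; in its middle an aluminium chuck block 60 x 60 mm, its top at z = 90 mm. Origin on its axis at table height, z up. +y points from the chuck to the fulcrum and on to where the pry bar's handle must be when levering.
- chuck_mouth (a point): Centre of the chuck's top face, z = 90 mm, axes as the turntable's. Below it is a stepped square hole, 34 mm deep, where spring plungers grip the mount's shank with about 40 to 60 N of friction until it has risen 6 mm. Raised 8 mm or more it is loose, stays up by itself and lifts out easily (its foot must rise 34 mm to clear the hole).
- fulcrum: Fixed yellow bracket beside the chuck carrying a steel rod 10 mm across and 50 mm long that lies along the turntable's x, 40 mm from the chuck's axis in the turntable's +y direction. Origin: centre of the bracket at the height of the chuck's top face; the rod's top is 3 mm above the origin (z = 93 mm).
- mount: Loose mount with a brown rock, 0.24 kg. Origin: centre of its shank's foot, z up. Square steel shank, 11 x 11 mm to 19 mm above the origin, 14 x 14 mm to 46 mm; dark round flange 56 mm across, 46 to 52 mm; rock 52 to about 99 mm. While stuck, the origin is 34 mm below the chuck's top, leaving 12 mm free between chuck top and flange, and its axes are those of the turntable.
- stone (a point): Middle of the rock, 75 mm above the mount's origin, axes as the mount's. The rock is 34 mm wide in x and 42 mm in y; its flat +x and -x sides are good to grip.
- bar: Loose pry bar, 245 mm long, 0.16 kg, lying flat. Origin: its underside below the middle of the orange handle; x points to the fork, z up. Handle 100 mm long, 18 wide, 20 tall; steel blade 16 wide, 4 thick, underside level with the handle's; crosspiece 38 mm wide at x 143 to 157 mm, then two prongs.
- fork (a point): Midway between the prong tips, x = 195 mm of the bar, 2 mm above its underside; axes as the bar's. Prongs 7 mm wide, 4 thick, 24 mm free between them, 38 mm deep. In use they straddle the shank from the turntable's +y side, tips 2 to 5 mm past its axis, crosspiece over the fulcrum rod.
- mat: Fixed blue mat 300 mm (x) x 130 mm (y), 3 mm thick. Origin: centre of its underside.
- rack: Fixed wooden rack 84 mm (x) x 160 mm (y), 60 mm tall: two rails along its y, each 30 mm wide, with an open slot 26 mm wide and 52 mm deep between them, so that a mount hangs by its flange. Origin: centre of its underside.
- rack_slot (a point): Middle of the slot at the height of the rails' top, 60 mm above the table; y runs along the slot.
- mouse: Loose black computer mouse, 100 x 58 x 32 mm; a bystander. Origin under its middle.
- ball: Loose white calibration ball 38 mm across on a steel foot 48 mm across, 73 mm tall; a bystander. Origin under its middle.
- jar: Loose jar with a blue cap, 48 mm across, 70 mm tall; a bystander. Origin under its middle.
Mind the look-alikes: they are no part of the job. There is more than one size of the bar; the job needs the larger.

How it is judged:
By the outcome, as a careful person would: the job done as asked, in the order asked, and still so for the second after the job is handed in, with the robot touching nothing.
It also fails if it takes over 72 s, if anything falls off the work surface, if the arm or the gripper's body presses on something with over 40 N, if the wrist force passes 120 N, or if a joint passes its speed limit or range.

## Working session

There is one attempt and no reset: what is moved stays moved. The work goes in short steps, each a Python script; the robot and the scene stay as the last script left them, time stands still between calls to the robot, and variables do not carry over. Pictures are saved under pics/ and viewed, at most 10 in all, crops included, and the job is handed in when it is done.

```bash
ls; mkdir -p pics; python3 - <<'E'
from rig import *
import cv2, numpy as np
for n in("scene","top"):
    p,d=camera(n); cv2.imwrite(f"pics/{n}0.png",cv2.resize(p[:,:,::-1],(800,600),interpolation=cv2.INTER_CUBIC)); np.savez(f"{n}0.npz",p=p,d=d)
    c=camera_params(n); print(n,c)
print(sense())
E
```

```text
pics
scene {'K': array([[358.7801138 ,   0.        , 250.93959914],
       [  0.        , 358.7801138 , 188.79751682],
       [  0.        ,   0.        ,   1.        ]]), 'position': array([ 0.93724242, -0.25447369,  0.79869861]), 'rotation': array([[ 0.58584561,  0.67412879, -0.44981696],
       [ 0.81028932, -0.47717118,  0.34020418],
       [ 0.01470175, -0.563789  , -0.825788  ]])}
top {'K': array([[374.24604136,   0.        , 249.3417859 ],
       [  0.        , 374.24604136, 187.83130656],
       [  0.        ,   0.        ,   1.        ]]), 'position': array([0.39691805, 0.01223566, 1.03132826]), 'rotation': array([[ 0.0337003 , -0.97826121,  0.20461988],
       [-0.99942885, -0.03247368,  0.00935058],
       [-0.00250255, -0.20481813, -0.97879685]])}
{'time_s': 0.1, 'joint_pos': array([-1.30892918,  0.469373  , -0.04861831,  1.53358165,  0.02407725,
        1.14101679, -0.08232532]), 'qd': array([-0.00061929, -0.0005809 , -0.0004349 , -0.00349077,  0.00025466,
       -0.00012735, -0.00141316]), 'joint_efforts': array([ 6.72813840e-04, -5.11517251e+01, -4.70392650e-02, -2.38392556e+01,
        1.07568019e-02,  4.34199348e-03,  3.18426565e-06]), 'position': array([0.1933404 , 0.64620657, 0.25535512]), 'tcp_rot': array([[-9.58028590e-01,  2.86672265e-01, -4.83293697e-04],
       [ 2.86672671e-01,  9.58027032e-01, -1.72807467e-03],
       [-3.23826532e-05, -1.79409203e-03, -9.99998390e-01]]), 'wrist_force': array([ 0.48370071,  0.02975738, -0.31922723]), 'ft_torque': array([-0.01779254, -0.003485  ,  0.00640063]), 'gripper_force': 0.0, 'finger_gap': 0.08555677189623995}
```

View pics/top0.png

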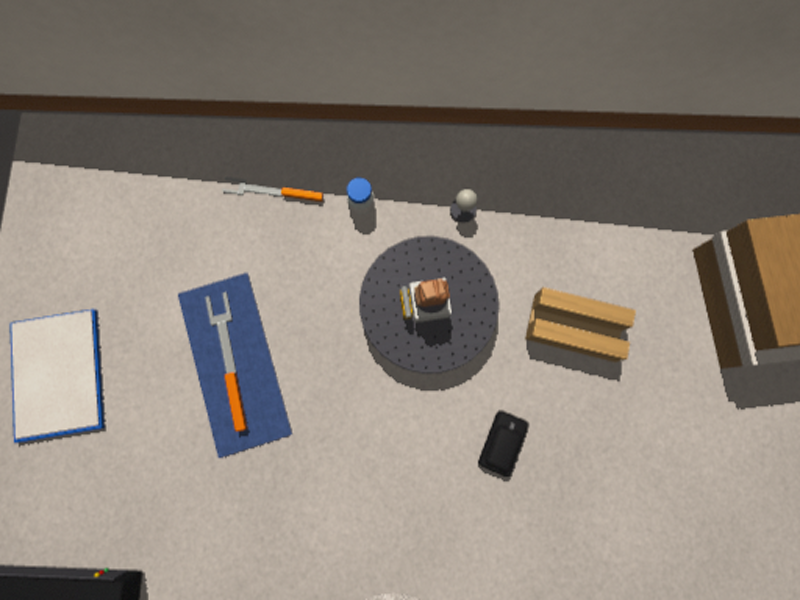

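View pics/scene0.png

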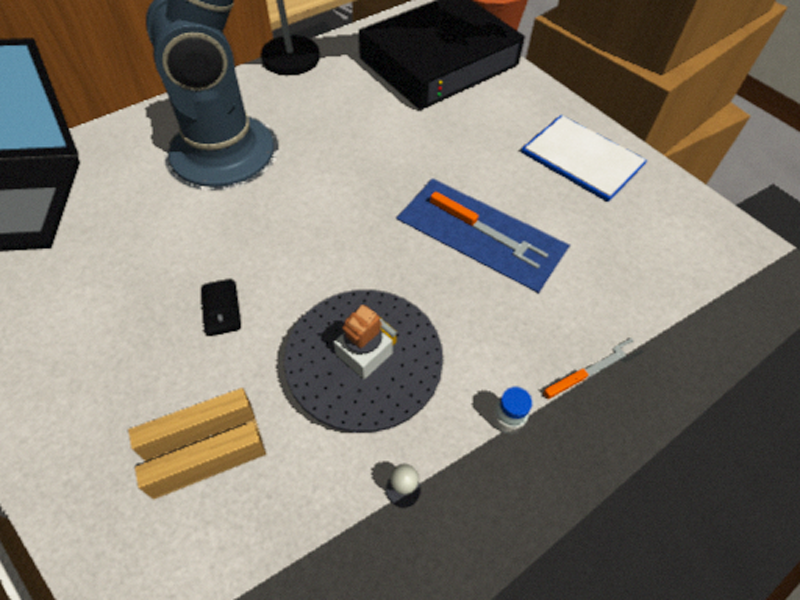

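The top view (800x600) shows two bar candidates. One lies on the blue mat at about (225,360), fork at (218,300), handle at (235,402). The other is by the far table edge at (275,192), and is smaller. The rest:
- Rock and chuck at (430,298), with the yellow fulcrum to their left at (406,302).
- Rack at (580,325). The tan boxes at the far right are look-alikes.
- Jar at (360,190), ball at (465,203) and mouse at (503,445).
- The white clipboard at (57,375) is not the mat.

My choice is the bar on the mat, which I'll confirm by measuring its length.

```bash
cat > h.py <<'E'
import numpy as np, cv2
from rig import *
def ray(n,uv,z):
    c=camera_params(n); uv=np.atleast_2d(uv).astype(float)
    d=np.c_[uv,np.ones(len(uv))]@np.linalg.inv(c["K"]).T@c["rotation"].T
    return c["position"]+d*((z-c["position"][2])/d[:,2])[:,None]
def cloud(n,d):
    v,u=np.mgrid[:384,:512]; c=camera_params(n)
    r=np.c_[u.ravel(),v.ravel(),np.ones(u.size)]@np.linalg.inv(c["K"]).T
    return (c["position"]+(r*d.reshape(-1,1))@c["rotation"].T).reshape(384,512,3)
def blob(m,k=None):
    """largest component mask"""
    n,l,s,_=cv2.connectedComponentsWithStats(m.astype(np.uint8)); return l==1+np.argmax(s[1:,4])
def rect(xy):
    """minAreaRect in mm: centre, long dir, sizes"""
    (c,s,a)=cv2.minAreaRect((np.asarray(xy)[:,:2]*1000).astype(np.float32)); b=cv2.boxPoints((c,s,a))
    e1,e2=b[1]-b[0],b[2]-b[1]; e=e1 if np.linalg.norm(e1)>np.linalg.norm(e2) else e2
    return np.round(c,1),np.round(np.degrees(np.arctan2(e[1],e[0])),1),np.round(sorted(s),1)
def pix(m): v,u=np.nonzero(m); return np.c_[u,v]
E
cat > m.py <<'E'
from h import *
for n in("top","scene"):
    f=np.load(f"{n}0.npz"); p,d=f["p"],f["d"]; P=cloud(n,d); Z=P[...,2]
    hsv=cv2.cvtColor(p,cv2.COLOR_RGB2HSV); H,S,V=[hsv[...,i].astype(int) for i in range(3)]
    X,Y=P[...,0],P[...,1]
    print("==",n)
    org=blob((H<14)&(S>200)&(V>150)&(Y>.12)&(X<.62)); print("handle",rect(ray(n,pix(org),.023)),Z[org].mean())
    mat=blob((H>105)&(H<125)&(S>90)&(Y>.1)&(Y<.45)); print("mat",rect(ray(n,pix(mat),.003)),np.median(Z[mat]))
    q=(S<60)&(V>100)&(Z<.02)&cv2.morphologyEx(mat.astype(np.uint8),cv2.MORPH_CLOSE,np.ones((25,25))).astype(bool)
    q=blob(q); print("steel",rect(ray(n,pix(q),.007)),Z[q].mean())
    bar=q|org; print("bar",rect(ray(n,pix(bar),.007)))
    near=(abs(X-.6)<.25)&(abs(Y+.03)<.16)
    dk=blob((abs(Z-.05)<.008)&near); print("deck",rect(ray(n,pix(dk),.05)),"enclosing",cv2.minEnclosingCircle((ray(n,pix(dk),.05)[:,:2]*1000).astype(np.float32)))
    ch=blob((abs(Z-.09)<.006)&near&(S<60)); print("chuck",rect(ray(n,pix(ch),.09)),ch.sum())
    ye=blob((H>18)&(H<34)&(S>120)&near&(Z>.055)); print("yellow",rect(ray(n,pix(ye),.088)),ye.sum(),np.median(Z[ye]),P[ye].mean(0))
    rk=near&(Z>.107); print("rock",P[rk].mean(0),rk.sum(),Z[rk].max(),rect(P[rk]))
    wd=(abs(Z-.06)<.006)&(H>8)&(H<28)&(S>70)&(Y<-.15)&(Y>-.5)&(X>.4)&(X<.8); print("rack",rect(ray(n,pix(wd),.06)),wd.sum())
    N,l,s,c=cv2.connectedComponentsWithStats(wd.astype(np.uint8))
    for i in range(1,N):
        if s[i,4]>60: print("  rail",rect(ray(n,pix(l==i),.06)),s[i,4])
f=np.load("top0.npz");s=np.load("scene0.npz")
a=cv2.resize(f["p"][165:245,215:325],(550,400),interpolation=cv2.INTER_CUBIC);b=cv2.resize(f["p"][170:280,110:190],(250,400),interpolation=cv2.INTER_CUBIC)
cv2.imwrite("pics/crop1.png",np.hstack([b,a])[:,:,::-1])
E
python3 m.py
```

```text
== top
handle (array([451. , 282.3]), np.float32(5.0), array([0. , 5.3])) 0.02359329173003788
mat (array([479.8, 293.2]), np.float32(19.6), array([127.8, 296.1])) 0.003522073792334046
steel (array([530.7, 315.3]), np.float32(15.2), array([ 39.6, 145.8])) 0.0071280505403772745
bar (array([524.3, 313.5]), np.float32(15.2), array([ 39.6, 159.1]))
deck (array([589. , -45.8]), np.float32(-88.1), array([236.5, 237.6])) enclosing ((589.7643432617188, -45.352561950683594), 119.69534301757812)
chuck (array([589.8, -44.9]), np.float32(11.0), array([60.2, 60.9])) 149
yellow (array([577.4,  -0. ]), np.float32(11.0), array([ 3.4, 45. ])) 23 0.08371463755911046 [0.57245128 0.00063302 0.11880913]
rock [ 0.45946261 -0.00655008  0.7351692 ] 1165 1.0313282623180406 (array([511.4,  -9.1]), np.float32(-24.3), array([ 55.3, 226.1]))
rack (array([ 561.8, -305.3]), np.float32(77.3), array([ 87. , 161.2])) 1441
  rail (array([ 588.8, -311.5]), np.float32(77.3), array([ 31.7, 160.9])) 709
  rail (array([ 534.6, -299.2]), np.float32(77.5), array([ 31.1, 161.2])) 732
== scene
handle (array([416.8, 279.9]), np.
[... 314 characters left out ...]
array([591.6, -45.9]), np.float32(-35.5), array([237.4, 240.4])) enclosing ((591.3346557617188, -46.169822692871094), 121.32799530029297)
chuck (array([591.5, -45.7]), np.float32(11.3), array([62.1, 63.7])) 261
yellow (array([602.1,  -7.3]), np.float32(5.5), array([ 8.6, 29.9])) 25 0.0858810838872629 [ 0.6000977  -0.00553646  0.08098742]
rock [ 0.59910832 -0.04957946  0.13749173] 577 0.160758011827708 (array([596.9, -46.2]), np.float32(83.7), array([44.6, 54.3]))
rack (array([ 565.2, -305.6]), np.float32(77.5), array([ 89., 160.])) 2256
  rail (array([ 537.9, -299.6]), np.float32(77.5), array([ 33.1, 159.9])) 1062
  rail (array([ 592.3, -311.7]), np.float32(77.5), array([ 33.5, 159.8])) 1194
```

View pics/crop1.png

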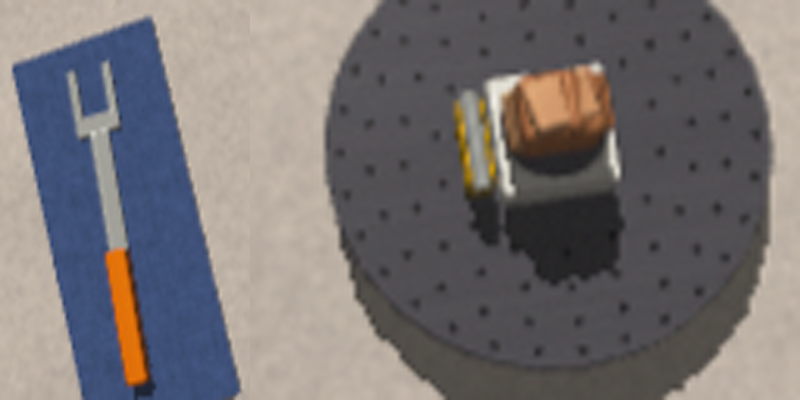

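The crop shows the two-pronged bar on the mat, handle low at (125,318), fork up at (95,95). The rod, bracket and rock are as described, with the rod left of the rock at (475,140). The measured bar is 249 mm long and 39.6 mm wide at the prongs, so it is the larger one. The deck, chuck and rack also match their given sizes. I'll refine the handle position from the top view and check reachability before moving.

```bash
cat >> h.py <<'E'
TT=np.array([.5908,-.0455]); YT=np.radians(11.1)
xt=np.array([np.cos(YT),np.sin(YT),0]); yt=np.array([-xt[1],xt[0],0])
ez=np.array([0,0,1.])
def barrot(a,pitch=0):
    """bar frame: x heading a (rad), raised nose by pitch"""
    x=np.array([np.cos(a)*np.cos(pitch),np.sin(a)*np.cos(pitch),np.sin(pitch)]); y=np.array([-np.sin(a),np.cos(a),0])
    return np.c_[x,y,np.cross(x,y)]
F=np.diag([1,-1,-1.]) # tool in bar frame: tool x=bar x, y=-bar y, z down
Fb=np.diag([-1,1,-1.]) # half turn
E
python3 - <<'E'
from h import *
for n in("top","scene"):
    f=np.load(f"{n}0.npz"); p,d=f["p"],f["d"]; P=cloud(n,d); Z=P[...,2];X,Y=P[...,0],P[...,1]
    hsv=cv2.cvtColor(p,cv2.COLOR_RGB2HSV); H,S,V=[hsv[...,i].astype(int) for i in range(3)]
    m=(H<16)&(S>150)&(V>100)&(Y>.2)&(X<.5)&(X>.3)&(Z<.05)
    print(n,m.sum(),rect(ray(n,pix(blob(m)),.023)), rect(ray(n,pix(blob(m&(Z>.02))),.023)), np.unique(np.round(Z[m],3))[[0,-1]])
q0=sense()["joint_pos"]
h=np.array([.4135,.284]);a=np.radians(15.2)
for nm,R in(("F",F),("Fb",Fb)):
    print(nm,inverse_kinematics([*h,.017+.006+.1],barrot(a)@R),inverse_kinematics([*h,.019],barrot(a)@R))
    for pit in(0,.2,.45):
        B=barrot(np.arctan2(-yt[1],-yt[0]),pit); o=np.array([*TT,.093])+yt*.040-B[:,0]*.1515
        print(pit,o,inverse_kinematics(o+B[:,2]*.016,B@R))
E
```

```text
top 249 (array([412.4, 279.1]), np.float32(15.8), array([17.3, 99.4])) (array([413. , 279.3]), np.float32(15.8), array([17.3, 98.1])) [0.002 0.028]
scene 415 (array([417. , 279.8]), np.float32(12.5), array([ 25.7, 103.6])) (array([414.8, 278.8]), np.float32(16.4), array([20.8, 98.7])) [-0.674  0.029]
F [-1.11931883  0.39448284  0.54100566  2.09345514 -0.30193709  0.72829785
 -1.6900267 ] [-0.99722615  0.56995293  0.39808137  2.14057938 -0.44324561  0.5094841
 -1.56954059]
0 [0.55393204 0.14241755 0.093     ] [ 0.47502249  0.81253314 -1.18196373  1.87394367  0.86364838  1.08379445
  2.2758495 ]
0.2 [0.55451344 0.13945413 0.0629016 ] [-0.26919492  0.54158653 -0.20070097  1.91543726  0.42372437  0.79076045
  2.5761788 ]
0.45 [0.55683571 0.12761743 0.02710272] [-0.40782804  0.64258818 -0.14693685  1.91105601  0.68444633  0.8833119
  2.28242818]
Fb [-0.66521335  0.35850621 -0.02528066  2.06838201  0.01353104  0.71485475
  1.13698028] [-0.64294895  0.53834515 -0.05403927  2.12016124  0.05949733  0.48445863
  1.09406542]
0 [0.55393204 0.14241755 0.093     ] [-0.62814767  0.49571008  0.39918465  1.93696641 -0.27138859  0.76099501
  0.11972815]
0.2 [0.55451344 0.13945413 0.0629016 ] [-0.72855727  0.56159028  0.41061048  1.94346639 -0.02667081  0.71099196
 -0.15739147]
0.45 [0.55683571 0.12761743 0.02710272] [-0.85287263  0.68444666  0.45853233  1.93859169  0.22803632  0.71196259
 -0.45892528]
```

```bash
cat >> h.py <<'E'
HB=np.array([.4133,.2792]); AB=np.radians(16.6); OFF=.027
AI=np.arctan2(-yt[1],-yt[0])
def barpose(tip_y,zu,pitch=0,lat=0,dyaw=0):
    """tool pose so that the fork is at turntable (lat,tip_y), underside zu"""
    B=barrot(AI+dyaw,pitch); tip=np.array([*TT,zu])+yt*tip_y+xt*lat
    return tip-B[:,0]*.195+B[:,2]*OFF, B@Fb
E
python3 - <<'E'
from h import *
R=barrot(AB)@Fb
command_gripper(.05)
movep([*HB,.12],R); move_l([*HB,.030],feed=.12)
command_gripper(.0,80); s=sense(); print(s["finger_gap"],s["gripper_force"],s["position"],s["wrist_force"])
move_l([*HB,.22],feed=.15)
p,Ri=barpose(.09,.195); movep(p,Ri); sleep(.3)
s=sense(); print(s["time_s"],s["position"],p,s["finger_gap"],s["wrist_force"])
for n in("scene","top"):
    p,d=camera(n); np.savez(f"{n}1.npz",p=p,d=d); cv2.imwrite(f"pics/{n}1.png",cv2.resize(p[:,:,::-1],(800,600)))
E
```

```text
0.016291363906984224 78.7781310081482 [0.41371052 0.27960607 0.03100541] [-1.24544609 -0.45072107  4.55385942]
6.4333 [0.53573568 0.23433817 0.22207972] [0.53593124 0.23416841 0.222     ] 0.01611669238567775 [ 0.80054543 -0.45716449 -1.67123683]
```

View pics/scene1.png

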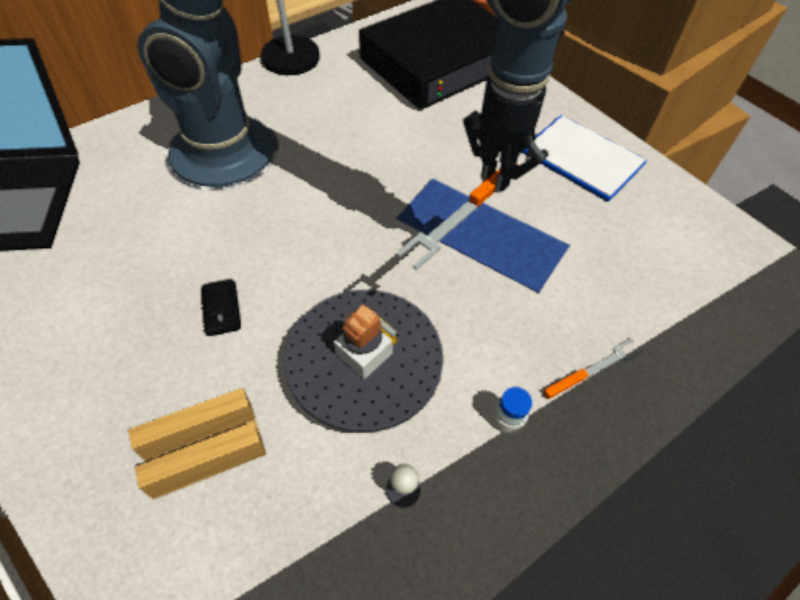

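The scene view shows the bar held by its handle at (490,185), with the fork at (425,245) heading for the chuck. Next I'll measure the fork in the air.

```bash
sed -i 's/OFF=.027/OFF=.028/' h.py; cat > mf.py <<'E'
from h import *
import sys
k=sys.argv[1]; zt=float(sys.argv[2]); ty=float(sys.argv[3])
c=np.array([*TT,0])
for n in("top","scene"):
    f=np.load(f"{n}{k}.npz"); P=cloud(n,f["d"]); Q=P-c; x=Q@xt; y=Q@yt; z=Q[...,2]
    m=blob((abs(z-zt)<.03)&(abs(x)<.05)&(y>ty-.02)&(y<ty+.135))
    uv=pix(m); r=ray(n,uv,zt)-c; rx,ry=r@xt*1e3,r@yt*1e3
    print(n,m.sum(),"fork end y",ry.min().round(1),np.percentile(ry,2).round(1))
    for lo,hi in((0,35),(36,54),(60,90),(90,130)):
        s=(ry-ty*1e3>lo)&(ry-ty*1e3<hi)
        if s.sum()>4: print("  seg",lo,hi,"lat mid",((rx[s].min()+rx[s].max())/2).round(1),"w",np.ptp(rx[s]).round(1),"z",np.median(z[m][s]).round(4),"y",ry[s].mean().round(1))
E
python3 mf.py 1 .199 .09
```

```text
top 490 fork end y 88.3 90.9
  seg 0 35 lat mid -1.3 w 38.7 z 0.198 y 107.1
  seg 36 54 lat mid -1.3 w 38.5 z 0.1981 y 134.1
  seg 60 90 lat mid -1.4 w 16.6 z 0.1981 y 165.0
  seg 90 130 lat mid -1.4 w 16.7 z 0.1982 y 200.1
scene 454 fork end y 86.2 89.2
  seg 0 35 lat mid 0.3 w 39.6 z 0.1986 y 108.0
  seg 36 54 lat mid 0.0 w 39.0 z 0.199 y 134.0
  seg 60 90 lat mid 0.2 w 17.6 z 0.1991 y 164.8
  seg 90 130 lat mid -0.2 w 17.8 z 0.1991 y 199.9
```

The fork is level, with a lateral error under 0.5 mm and the tip about 1 mm further in than commanded. Now I insert it with a force stop.

```bash
python3 - <<'E'
from h import *
p,R=barpose(.09,.0957); move_l(p,R,feed=.12)
p,R=barpose(.03,.0957); print(move_l(p,R,feed=.08,until_force=15))
p,R=barpose(-.0028,.0957); print(move_l(p,R,feed=.05,until_force=12)); sleep(.2)
s=sense(); print(s["time_s"],s["position"],p,s["wrist_force"],s["ft_torque"],s["finger_gap"])
for n in("scene","top"):
    q,d=camera(n); np.savez(f"{n}2.npz",p=q,d=d)
    if n=="scene": a=q[160:250,160:280]
    else: b=q[150:240,230:350]
cv2.imwrite("pics/ins.png",np.hstack([cv2.resize(i,(400,300),interpolation=cv2.INTER_CUBIC) for i in(a,b)])[:,:,::-1])
E
python3 mf.py 2 .0997 -.003
```

```text
False
False
9.4083 [0.55370527 0.14357587 0.12369347] [0.55379728 0.14310445 0.1237    ] [ 0.50906464 -0.15884416 -1.69007082] [ 0.06889741  0.00082338 -0.01931379] 0.01612391074176021
top 595 fork end y -22.4 -18.7
  seg 0 35 lat mid -3.7 w 62.3 z 0.0946 y 18.5
  seg 36 54 lat mid -2.2 w 50.5 z 0.0991 y 41.5
  seg 60 90 lat mid -1.1 w 16.2 z 0.1001 y 71.9
  seg 90 130 lat mid -1.1 w 16.7 z 0.1001 y 106.8
scene 751 fork end y -31.5 -24.7
  seg 0 35 lat mid 22.0 w 38.1 z 0.0999 y 13.7
  seg 36 54 lat mid 6.4 w 51.1 z 0.1003 y 41.8
  seg 60 90 lat mid -0.3 w 17.4 z 0.1004 y 72.0
  seg 90 130 lat mid -0.4 w 17.7 z 0.1007 y 106.8
```

View pics/ins.png

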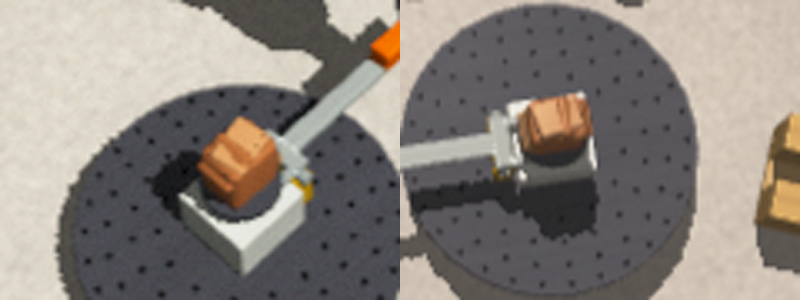

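In the left crop the fork is under the flange with the crosspiece on the rod (about (295,155)), and there was no contact force. Now I lower it onto the rod and lever.

```bash
cat >> h.py <<'E'
def leverpose(th,dz=0):
    B=barrot(AI,th); C=np.array([*TT,.088+dz])+yt*.040
    o=C+B[:,2]*.005-B[:,0]*(.152-.005*th)
    return o+B[:,2]*OFF,B@Fb
def rockz(n):
    q,d=camera(n); P=cloud(n,d); Q=P-np.array([*TT,0]); m=(abs(Q@xt)<.025)&(abs(Q@yt)<.03)&(Q[...,2]>.108)&(Q[...,2]<.2)
    return np.percentile(P[m][:,2],[50,95]).round(4)
E
python3 - <<'E'
from h import *
command_gripper(0,110)
print(rockz("scene"),rockz("top"))
p=sense()["position"]; p[2]-=.006
print("contact",move_l(p,feed=.02,until_force=8)); z=sense()["position"][2]; dz=z-.093-OFF; print("dz",dz)
dz=np.clip(dz,-.003,.003)
for t in(4,8,12,16,20,24):
    p,R=leverpose(np.radians(t),dz-.0005); move_l(p,R,feed=.06)
    s=sense(); print(t,s["wrist_force"].round(1),(s["position"]-p).round(4),rockz("scene"),rockz("top"))
print(s["time_s"])
E
```

```text
[0.1463 0.1594] [0.1508 0.1595]
contact False
dz -0.00282196496211733
4 [-0.8  2.2  4.3] [0.0001 0.0006 0.0002] [0.1468 0.1593] [0.1506 0.1593]
8 [ 1.  -2.   4.7] [ 0.0006 -0.0015  0.0003] [0.1471 0.1613] [0.153  0.1617]
12 [-0.9  3.3  4.7] [-0.0004  0.0011 -0.0001] [0.1511 0.1655] [0.1563 0.1653]
16 [-0.8  3.2  5.6] [-0.0003  0.0009 -0.0001] [0.1526 0.1665] [0.158  0.1661]
20 [-1.5  4.6  5. ] [-0.0001  0.0006 -0.0001] [0.1559 0.1691] [0.1612 0.1697]
24 [-0.6  5.4  4.2] [-0.      0.0005 -0.0001] [0.1561 0.1712] [0.1643 0.1713]
12.7417
```

The rock has risen about 12 mm. Now I level the bar, withdraw it, and check both the mount and the bar in the grip.

```bash
python3 - <<'E'
from h import *
for t in(16,8):
    p,R=leverpose(np.radians(t),.001); move_l(p,R,feed=.1)
p,R=barpose(-.0028,.0975); move_l(p,R,feed=.08)
p,R=barpose(.05,.0975); print(move_l(p,R,feed=.1,until_force=15))
p,R=barpose(.09,.0975); move_l(p,R,feed=.15)
p,R=barpose(.09,.195); move_l(p,R,feed=.15); sleep(.2)
for n in("scene","top"):
    q,d=camera(n); np.savez(f"{n}3.npz",p=q,d=d)
print(rockz("scene"),rockz("top"),sense()["time_s"],sense()["finger_gap"])
E
python3 mf.py 3 .199 .09
```

```text
False
[0.1566 0.1704] [0.1635 0.1707] 16.3667 0.01556850572899426
top 487 fork end y 88.3 91.0
  seg 0 35 lat mid -1.7 w 38.7 z 0.1982 y 107.3
  seg 36 54 lat mid -1.8 w 38.1 z 0.1978 y 133.9
  seg 60 90 lat mid -1.8 w 16.7 z 0.1982 y 165.0
  seg 90 130 lat mid -1.9 w 16.6 z 0.1982 y 200.0
scene 451 fork end y 85.2 88.7
  seg 0 35 lat mid 0.0 w 39.6 z 0.1983 y 107.9
  seg 36 54 lat mid -0.3 w 39.7 z 0.1987 y 133.9
  seg 60 90 lat mid -0.4 w 17.7 z 0.1986 y 165.1
  seg 90 130 lat mid -0.5 w 17.9 z 0.199 y 199.8
```

The mount stays up by about 11 mm, and the bar hasn't shifted in the grip. I'll lay the bar centred on the mat, then go for the sample.

```bash
python3 - <<'E'
from h import *
a=np.radians(19.7); o=np.array([.481,.2935])-.0725*np.array([np.cos(a),np.sin(a)]); R=barrot(a)@Fb
movep([*o,.16],R); move_l([*o,.045],feed=.15); print(move_l([*o,.0312],feed=.03,until_force=8))
s=sense();print(s["position"],s["wrist_force"])
command_gripper(.045); sleep(.2); move_l([*o,.20],feed=.15)
Rr=barrot(AI)@Fb; print(Rr.round(2))
command_gripper(.065)
movep([*TT,.27],Rr); sleep(.2)
for n in("scene","top"):
    q,d=camera(n); np.savez(f"{n}4.npz",p=q,d=d)
    if n=="scene": cv2.imwrite("pics/scene4.png",cv2.resize(q[:,:,::-1],(800,600)))
print(sense()["time_s"])
E
```

```text
True
[0.41265607 0.26894557 0.03114144] [ 0.35207096 -0.68967934  4.25999768]
[[-0.19  0.98  0.  ]
 [ 0.98  0.19  0.  ]
 [ 0.    0.   -1.  ]]
22.925
```

View pics/scene4.png

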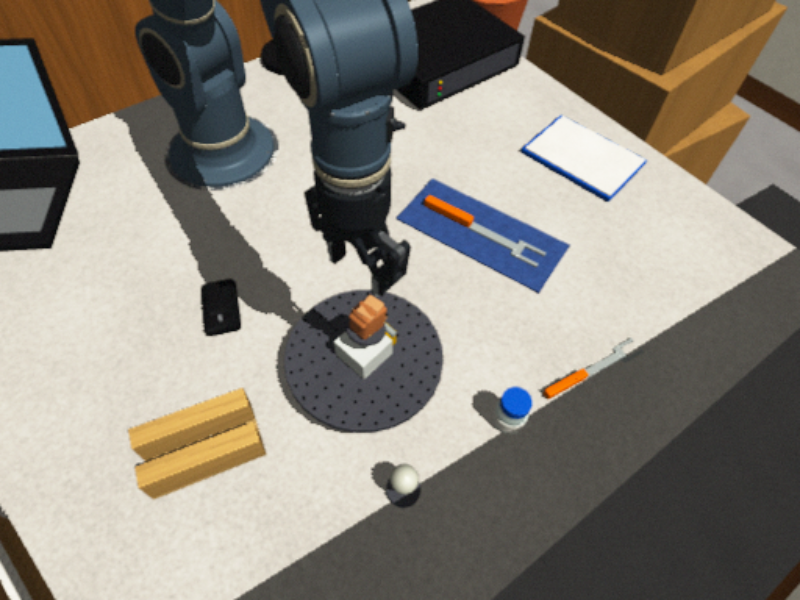

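The bar lies flat on the mat, handle at (448,208), and the mount stands raised in the chuck at (365,325) under the open gripper. The bystanders haven't moved. Next is the grasp and lift.

```bash
python3 - <<'E'
from h import *
print(move_l([*TT,.152],feed=.12,until_force=15))
command_gripper(0,45); s=sense(); print(s["finger_gap"],s["gripper_force"],s["wrist_force"].round(1),s["position"])
move_l([*TT,.225],feed=.08); s=sense(); print(s["wrist_force"].round(1),s["finger_gap"])
RK=np.array([.5635,-.3055]); dy=np.radians(-12.5)-YT
Rr=barrot(AI+dy)@Fb; movep([*RK,.20],Rr); sleep(.2)
for n in("scene","top"):
    q,d=camera(n); np.savez(f"{n}5.npz",p=q,d=d)
    if n=="scene": cv2.imwrite("pics/scene5.png",cv2.resize(q[150:342,30:286,::-1],(800,600),interpolation=cv2.INTER_CUBIC))
print(sense()["time_s"],sense()["finger_gap"],sense()["position"])
E
```

```text
False
0.033652218647723074 44.967734813690186 [-0.7  0.2  3. ] [ 0.59130508 -0.04558331  0.15270751]
[-0.  -0.7 -2.1] 0.03305452850754057
26.825 0.03359366519835963 [ 0.56418379 -0.30414642  0.20013735]
```

View pics/scene5.png

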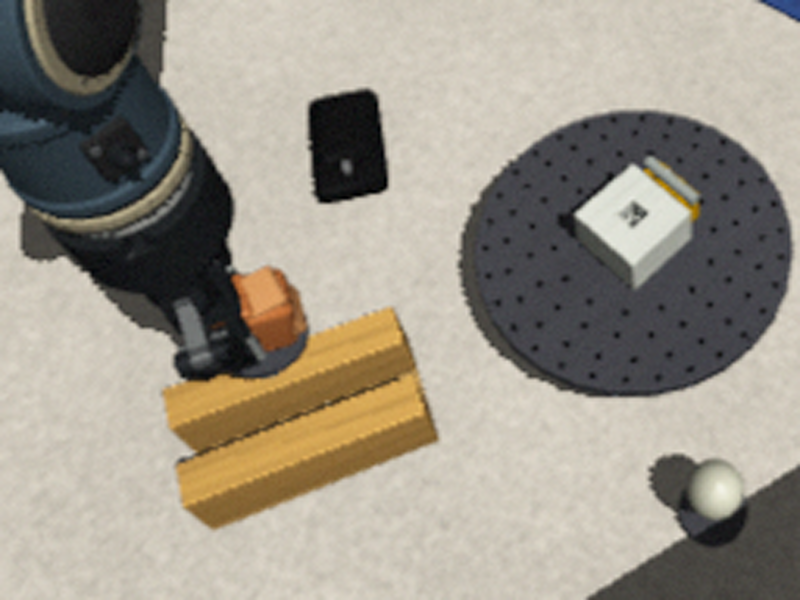

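The mount is clear of the chuck and held upright at (265,310), above the rack. Now I lower it with a force stop, expecting the seat at TCP z of about 0.100.

```bash
python3 - <<'E'
from h import *
RK=np.array([.5635,-.3055])
r=move_l([*RK,.112],feed=.08,until_force=12); print(r,sense()["position"],sense()["wrist_force"].round(1))
if not r:
    r=move_l([*RK,.096],feed=.025,until_force=5); print(r,sense()["position"],sense()["wrist_force"].round(1))
    if .096<sense()["position"][2]<.105:
        command_gripper(.065); sleep(.3); move_l([*RK,.22],feed=.12)
        movep([.45,-.05,.35],barrot(AI)@Fb); sleep(.3)
        for n in("scene","top"):
            q,d=camera(n); np.savez(f"{n}6.npz",p=q,d=d)
            P=cloud(n,d)
            m=(np.hypot(P[...,0]-RK[0],P[...,1]-RK[1])<.05)&(P[...,2]>.085)&(P[...,2]<.16)
            print(n,m.sum(),P[m].mean(0),P[m][:,2].max())
            if n=="scene": cv2.imwrite("pics/scene6.png",cv2.resize(q[:,:,::-1],(800,600),interpolation=cv2.INTER_CUBIC))
print(sense()["time_s"])
E
```

```text
False [ 0.56391337 -0.30577317  0.11265067] [ 0.1  0.3 -2.1]
True [ 0.56380914 -0.30577669  0.10209047] [-0.9  1.   4.2]
scene 499 [ 0.5711299  -0.29899369  0.10688221] 0.11888716763545104
top 304 [ 0.56223591 -0.2956201   0.10747256] 0.12012169424240815
31.9667
```

View pics/scene6.png

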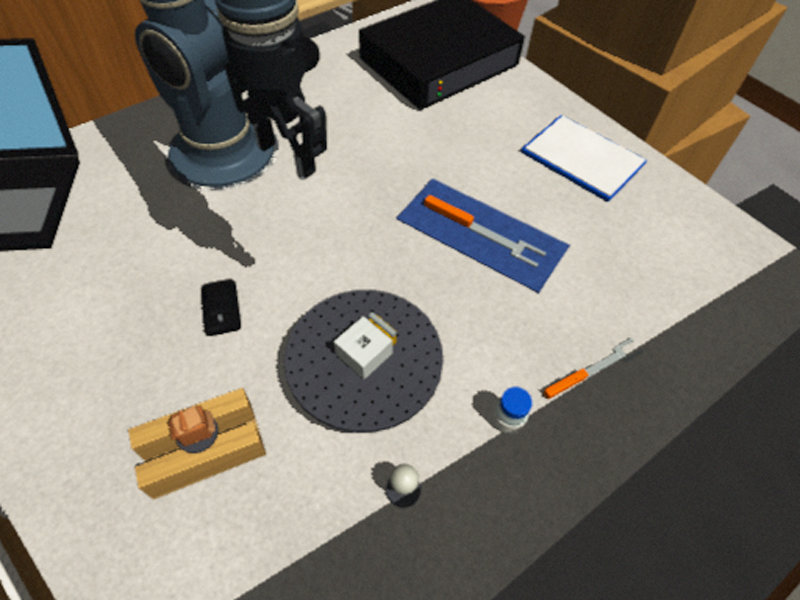

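The sample stands in the rack at (193,428), the bar is on the mat, and the bystanders are unmoved. One close check for tilt: I'll use the flange height and the top surface.

```bash
python3 - <<'E'
from h import *
RK=np.array([.5635,-.3055]); ims=[]
for n,(r,c) in(("scene",(240,80)),("top",(165,325))):
    f=np.load(f"{n}6.npz"); P=cloud(n,f["d"]); q=f["p"]; hsv=cv2.cvtColor(q,cv2.COLOR_RGB2HSV)
    D=np.hypot(P[...,0]-RK[0],P[...,1]-RK[1])
    m=(D<.045)&(hsv[...,2]<85)&(abs(P[...,2]-.066)<.008)
    A=P[m]; co=np.linalg.lstsq(np.c_[A[:,:2]-RK,np.ones(len(A))],A[:,2],rcond=None)[0]
    print(n,m.sum(),"slopes deg",np.degrees(co[:2]).round(1),"z0",co[2].round(4),"enc",cv2.minEnclosingCircle((ray(n,pix(m),.066)[:,:2]*1e3).astype(np.float32)))
    b=f["d"]; m2=(D<.045)&(P[...,2]>.11)&(P[...,2]<.13); print("top pts",m2.sum(),P[m2].mean(0))
    ims.append(cv2.resize(q[r:r+75,c:c+75],(400,400),interpolation=cv2.INTER_CUBIC))
cv2.imwrite("pics/fin.png",np.hstack(ims)[:,:,::-1])
E
```

```text
scene 126 slopes deg [-0.  -1.1] z0 0.0667 enc ((567.7944946289062, -299.8471984863281), 27.080142974853516)
top pts 252 [ 0.56738348 -0.29981398  0.11457132]
top 104 slopes deg [ 7.3 -1.8] z0 0.0681 enc ((558.2977294921875, -296.9529724121094), 27.39797019958496)
top pts 162 [ 0.56368711 -0.29869548  0.11455362]
```

View pics/fin.png

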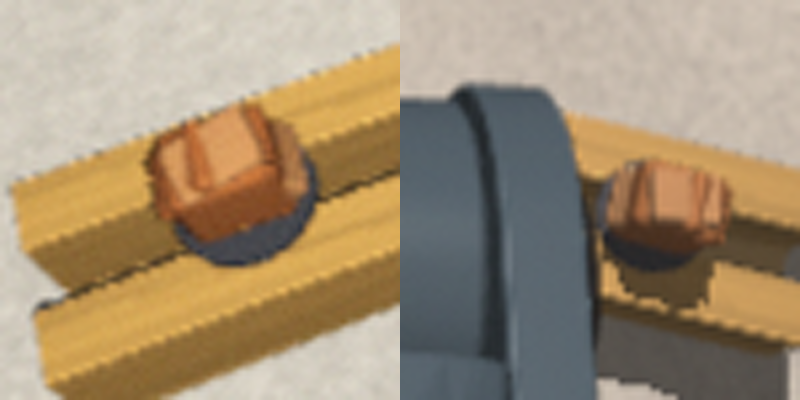

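Both crops show the rock upright, with the flange flat across both rails: z is about 66 mm and the slope about 1° in the scene view. The top view's 7° fit comes from partly hidden pixels. I'm handing in the job.

```bash
python3 -c "
from rig import *
print(finish_job())"
```

```text
the job is handed in; nothing more can be done
None
```

I handed the job in at about 32 s on the robot's clock: the mount was levered loose (about 12 mm up), the bar is back flat on the mat, the sample hangs upright in the rack slot, and the mouse, ball and jar look unmoved in the last picture.

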